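# Find the tired spring mount of the belt grinder and flip its tag down

## Task

One of the belt grinder's three spring mounts on the checking board has gone soft. Gently press down the rubber pad of each mount with the fingertips, in turn from the robot's left to its right, to feel which one gives most easily; once all three have been felt, push that mount's flip tag down flat on its ledge, leaving the other two tags up. Pick nothing up: the mounts and everything lying around them stay where they are.

Things in the scene. Friction and masses are not known exactly. Their poses are not given: they have to be found in the camera images.
- mount_a: one of three outwardly alike spring mounts standing loose in a row on the checking board, 1 kg: grey base plate 180 (x) by 70 (y) by 10 mm, a sprung round head with rubber pad above its middle, and at its far end (+x) a flip tag on a sheet bracket. Origin: centre of the base's underside; z up, x from the pad to the tag, roughly away from the robot. One of the three has a softer spring.
- pad_a (a joint): how far the pad of mount_a is pressed down, m: 0 free, 0.018 at its stop; it springs straight back. All three rest at the same height and begin to give at about 1 N; two take 15 to 18 N to the stop, the soft one less than half of that.
- pad_a_top (a point): centre of the top face of the ribbed black rubber pad (58 mm across, on a grey steel bell 63 mm across) of mount_a: straight above the mount's origin, 86 mm above its underside when free; moves with the pad
- tag_a (a joint): flip tag of mount_a, rad: 0 to 0.08 up, 0.524 flat. White sheet plate 42 wide, 50 long, 3 mm thick, hinged along y at x=48, z=61 mm of the mount; up it leans away from the pad at 30 deg above level, free edge at x=91, z=86 mm; flat on its ledge its upper face is at z=62.5. Stays where left (stiff hinge); 2 to 5 N straight down, 20 to 35 mm beyond the hinge, turns it.
- mount_b: one of three outwardly alike spring mounts standing loose in a row on the checking board, 1 kg: grey base plate 180 (x) by 70 (y) by 10 mm, a sprung round head with rubber pad above its middle, and at its far end (+x) a flip tag on a sheet bracket. Origin: centre of the base's underside; z up, x from the pad to the tag, roughly away from the robot. One of the three has a softer spring.
- pad_b (a joint): how far the pad of mount_b is pressed down, m: 0 free, 0.018 at its stop; it springs straight back. All three rest at the same height and begin to give at about 1 N; two take 15 to 18 N to the stop, the soft one less than half of that.
- pad_b_top (a point): centre of the top face of the ribbed black rubber pad (58 mm across, on a grey steel bell 63 mm across) of mount_b: straight above the mount's origin, 86 mm above its underside when free; moves with the pad
- tag_b (a joint): flip tag of mount_b, rad: 0 to 0.08 up, 0.524 flat. White sheet plate 42 wide, 50 long, 3 mm thick, hinged along y at x=48, z=61 mm of the mount; up it leans away from the pad at 30 deg above level, free edge at x=91, z=86 mm; flat on its ledge its upper face is at z=62.5. Stays where left (stiff hinge); 2 to 5 N straight down, 20 to 35 mm beyond the hinge, turns it.
- mount_c: one of three outwardly alike spring mounts standing loose in a row on the checking board, 1 kg: grey base plate 180 (x) by 70 (y) by 10 mm, a sprung round head with rubber pad above its middle, and at its far end (+x) a flip tag on a sheet bracket. Origin: centre of the base's underside; z up, x from the pad to the tag, roughly away from the robot. One of the three has a softer spring.
- pad_c (a joint): how far the pad of mount_c is pressed down, m: 0 free, 0.018 at its stop; it springs straight back. All three rest at the same height and begin to give at about 1 N; two take 15 to 18 N to the stop, the soft one less than half of that.
- pad_c_top (a point): centre of the top face of the ribbed black rubber pad (58 mm across, on a grey steel bell 63 mm across) of mount_c: straight above the mount's origin, 86 mm above its underside when free; moves with the pad
- tag_c (a joint): flip tag of mount_c, rad: 0 to 0.08 up, 0.524 flat. White sheet plate 42 wide, 50 long, 3 mm thick, hinged along y at x=48, z=61 mm of the mount; up it leans away from the pad at 30 deg above level, free edge at x=91, z=86 mm; flat on its ledge its upper face is at z=62.5. Stays where left (stiff hinge); 2 to 5 N straight down, 20 to 35 mm beyond the hinge, turns it.
- place_left (a point): the left (robot's left, +y) place on the checking board, on its rubber face 12 mm above the table; the mount in this place has its origin within about 10 mm of it. The board is a dark plate 210 by 440 mm, fixed, turned by up to 15 degrees.
- place_middle (a point): the middle place on the checking board, on its rubber face 12 mm above the table; the mount in this place has its origin within about 10 mm of it. The board is a dark plate 210 by 440 mm, fixed, turned by up to 15 degrees.
- place_right (a point): the right (robot's right, -y) place on the checking board, on its rubber face 12 mm above the table; the mount in this place has its origin within about 10 mm of it. The board is a dark plate 210 by 440 mm, fixed, turned by up to 15 degrees.
- bolt: loose steel hexagon bolt standing on its head on the board between the left and middle mounts, 42 mm high, 22 mm head; origin under its foot; bystander
- spare_spring: loose steel coil spring standing on the board between the middle and right mounts, 38 mm across, 42 mm high; origin under it; bystander
- spanner: steel spanner 180 mm long lying at the right side of the table; bystander
- contact_wheel: rubber-faced grinding contact wheel with aluminium hub lying flat beyond the board, 116 mm across, 36 mm high; bystander
- ear_muffs: yellow ear defenders lying beyond the board, about 150 by 170 mm, 74 mm high; bystander
- spray_can: aluminium spray can standing on the right, 58 mm across, 170 mm high; bystander
- mug: white mug standing on the left, 80 mm across, 92 mm high; bystander
There are look-alikes about, which are no part of the job. What is shaped like the mount_c but pink is not meant. Leave any red look-alike of the mount_b alone.

How it is judged (in metres and radians):
On the way, in this order (a step that is already met when the one before it is completed fails the run):
1. the pad of the mount in the left place is pressed down by 2 mm or more (((horizontal distance between pad_a_top and place_left below 0.045 m and value of joint pad_a above 0.002 m) or (horizontal distance between pad_b_top and place_left below 0.045 m and value of joint pad_b above 0.002 m) or (horizontal distance between pad_c_top and place_left below 0.045 m and value of joint pad_c above 0.002 m))), for 0.05 s.
2. the pad of the mount in the middle place is pressed down by 2 mm or more (((horizontal distance between pad_a_top and place_middle below 0.045 m and value of joint pad_a above 0.002 m) or (horizontal distance between pad_b_top and place_middle below 0.045 m and value of joint pad_b above 0.002 m) or (horizontal distance between pad_c_top and place_middle below 0.045 m and value of joint pad_c above 0.002 m))), for 0.05 s.
3. the pad of the mount in the right place is pressed down by 2 mm or more (((horizontal distance between pad_a_top and place_right below 0.045 m and value of joint pad_a above 0.002 m) or (horizontal distance between pad_b_top and place_right below 0.045 m and value of joint pad_b above 0.002 m) or (horizontal distance between pad_c_top and place_right below 0.045 m and value of joint pad_c above 0.002 m))), for 0.05 s.
4. the flip tag of the softest mount is pushed down flat (value of joint tag_b above 0.44 rad), for 0.2 s.
At the end, for the whole second after the job is handed in: the softest mount's tag lies flat (within 5 degrees), the other two tags are still up (turned less than 0.18 rad), all pads have sprung back up (within 1.5 mm), and the mounts stand upright and still within 20 mm of where they started, the bystanders within 30 mm (value of joint tag_b above 0.44 rad and value of joint each of tag_a, tag_c below 0.18 rad and value of joint each of pad_a, pad_b, pad_c below 0.0015 m and distance of each of mount_a, mount_b, mount_c from where it was at the start of the episode below 0.02 m and angle between each of mount_a, mount_b, mount_c's own z axis and vertical below 0.05 rad and linear speed of each of mount_a, mount_b, mount_c below 0.02 m/s and distance of each of bolt, spare_spring, spanner, contact_wheel, ear_muffs, spray_can, mug from where it was at the start of the episode below 0.03 m); the robot touches nothing.
It fails at once if the tag of a sound mount is pushed down (value of joint any of tag_a, tag_c above 0.22 rad).
It fails at once if a mount is lifted, tipped or shoved more than 25 mm (distance of any of mount_a, mount_b, mount_c from where it was at the start of the episode above 0.025 m or angle between any of mount_a, mount_b, mount_c's own z axis and vertical above 0.2 rad).
It fails at once if a pad is rammed with more than 60 N (contact force between the fingers and pad_a above 60 N or contact force between the fingers and pad_b above 60 N or contact force between the fingers and pad_c above 60 N).
It fails at once if a bystander is picked up or knocked more than 30 mm away (distance of any of bolt, spare_spring, spanner, contact_wheel, ear_muffs, spray_can, mug from where it was at the start of the episode above 0.03 m).
It also fails if it takes over 53 s, if anything falls off the work surface, if the arm or the gripper's body presses on something with over 40 N, if the wrist force passes 120 N, or if a joint passes its speed limit or range.

## Robot

A 6-joint arm with a two-finger parallel gripper is mounted at the origin on the work surface. World frame = base frame: x ahead of the robot, y to its left, z up, the work surface at z = 0. Lengths are in mm, angles in rad, forces in N, time in s.
With the tool pointing down it reaches from about 275 to 1000 mm from the base axis. Payload 8.4 kg.
Tool frame: the origin (TCP) lies at the centre of the arm's flange, where the gripper is bolted on; the fingertips stand 173 mm ahead of it and the grasp point (between the pads) lies 155 mm ahead of it; z points along the fingers, y is the direction in which the jaws open and shut (so a half turn about z gives the same grasp; the last joint's range is limited). The gripper opens to 85 mm and grips with 20 to 120 N. Pads are 22 mm wide; open, the fingers measure 114 mm over their backs; the gripper's body (76 mm by 85 mm) begins 54 mm behind the grasp point. The pads swing forward as they close: fully open they stand 13 mm farther back than shut.
Start: joints at [1.244, 0.353, 1.633, -0, 1.155, -0.002], TCP at [199.449, 592.326, 404.681] pointing down, gripper open.
Joint ranges: [-2.63, 2.63], [-0.92, 2.1], [0.06, 2.66], [-1.3, 4.44], [0, 2.69], [-3.02, 3.02]. Speed limits (rad/s): [2.22, 2.22, 2.79, 3.14, 3.14, 3.14].

## Interface

Orientations are given as [roll, pitch, yaw] about the fixed x, y, z axes, in that order (R = Rz(yaw) Ry(pitch) Rx(roll)).
In Python, from rig import sense, grab_frame, camera_model, sign_off gives the robot as it stands. The module is installed in compiled form; this text tells all that it offers.
- The arm moves only by the tool step_arm, never from a script. Its argument "commands" is a list of rows, each a list of 3 entries, a list of its own where there are three numbers: the shift along the tool's x, y, z in mm, then the turn about the tool's z in rad, then the opening, from 0 (shut) to 1 (fully open). A call has 1 to 20 rows; each row shifts and turns the pose as measured when the row begins, along the tool's axes as they then stand; what a row does not reach is not made up. A row lasts 1/8 s, in which the tool goes at most 62.5 mm and 10.7 degrees, less where a joint would pass 70% of its speed; a pose out of reach is approached as far as the arm can. A call with a gripper value outside its range is refused whole. The fingers move at their own pace and stop on an object; "force" is the grip in N (left out, the last holds). Time passes only in rows, so rows that do not move let the fingers close. It gives the time, the measured TCP pose, the force and the opening at its end, in the units of the state.
- sense(): the state, without advancing time (a new reading comes with each control period).
- grab_frame(name): name is "side" or "top" or "wrist"; returns the picture (384x512x3 uint8, blue, green, red); there is no depth.
- camera_model(name): a dict with "fx", "fy", "cx", "cy" (pixels), "dist" ([k1, k2, p1, p2, k3] as OpenCV has them; the pictures are not rectified), "R" (3x3) and "t" (3): a world point X has camera coordinates R X + t. Camera axes: x right, y down, z forward; pixel columns grow to the right and rows downward; lengths in mm; the calibration is good to about 2 mm. A picture is of the moment at which its call begins: read the wrist's pose just before it. camera_model takes no time and is no camera call; for the wrist camera it gives the pose at the moment of the call.
- sign_off(): hands the job in, once; it reports no verdict.
The state is a dict: "clock": time; "qpos": joint angles; "qvel": joint speeds; "joint_efforts": joint torques, N m; "eef_pos": TCP position; "tcp_rot": TCP orientation; "contact_force": force on the tool from outside, world axes, zero at the start; "wrist_torque": the same for the moment, N m; "opening": opening from 0.0 (shut) to 1.0 (fully open).
Only numpy, scipy, OpenCV 4.12 (cv2) and the standard library are available. Lean on these libraries where they do the work, as an engineer would, in place of code of your own. Each camera call takes 0.05 s, during which the arm holds its last target. There are 200 camera calls.

## Working session

There is one attempt and no reset: what is moved stays moved. The work goes in short steps, Python scripts to look and compute and a tool call to move; the robot and the scene stay as the last step left them, time stands still between calls to the robot, and variables do not carry over. Pictures are saved under pics/ and viewed, about 8 in all and at most 12, crops included, and the job is handed in when it is done.

Besides the shell and the picture viewer there is one more tool, called as name(argument=value, ...) on one line, values as JSON. step_arm: Moves the arm, as the interface text tells. Its arguments: {"type":"object","properties":{"commands":{"type":"array","items":{"type":"array"}},"force":{"type":"number"}},"required":["commands"]}

```bash
mkdir -p pics; python3 - <<'E'
from rig import *
import cv2
print(sense())
for n in("top","side"):
    f=grab_frame(n); cv2.imwrite(f"pics/{n}0.png",f); print(n,camera_model(n))
E
```

```text
{'clock': 0.0, 'qpos': array([ 1.24361358e+00,  3.53670978e-01,  1.63412955e+00,  9.06223423e-06,
        1.15522218e+00, -2.41760464e-03]), 'qvel': array([ 0.00126054, -0.00067076,  0.00087337,  0.00098507,  0.00065768,
        0.00013016]), 'joint_efforts': array([-1.95473098e-03, -6.05264711e+01, -3.42064154e+01, -6.46569356e-05,
        9.52846109e-03, -1.98257317e-05]), 'eef_pos': array([199.36260731, 592.1034076 , 403.9492195 ]), 'tcp_rot': array([-3.14016263e+00, -1.17429250e-05,  2.81682384e+00]), 'contact_force': array([ 0.48044444, -0.54445076,  0.39858717]), 'wrist_torque': array([ 0.05110231, -0.01689321, -0.00161531]), 'opening': 0.9959746634767863}
top {'fx': 477.66800955689365, 'fy': 477.66800955689365, 'cx': 253.1647919175202, 'cy': 189.96102852598392, 'dist': array([0.00559461, 0.        , 0.        , 0.        , 0.        ]), 'R': array([[-0.00968066, -0.99986153, -0.01353528],
       [-0.99709962,  0.01067402, -0.07535526],
       [ 0.0754893 ,  0.01276653, -0.99706488]]), 't': array([  24.65704953,  548.78276984, 1762.02522235])}
side {'fx': 352.7422112402853, 'fy': 352.7422112402853, 'cx': 253.1945682771889, 'cy': 190.2036054064551, 'dist': array([-0.07296515,  0.        ,  0.        ,  0.        ,  0.        ]), 'R': array([[ 0.78748824, -0.61632901, -0.00091219],
       [-0.33334342, -0.42466959, -0.84174694],
       [ 0.51840567,  0.66316989, -0.53987152]]), 't': array([-430.17876968,  268.29375646,  769.22166059])}
```

View pics/top0.png

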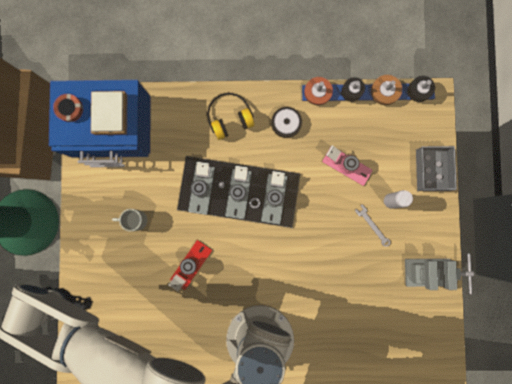

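View pics/side0.png

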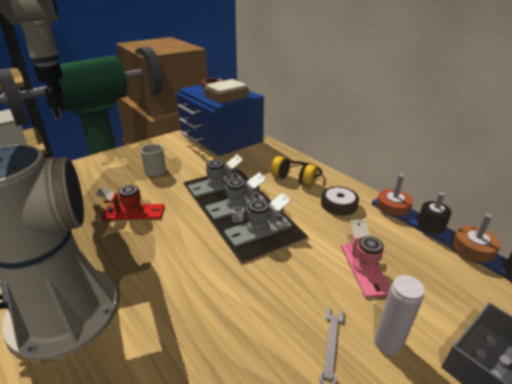

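Candidates: three grey mounts on the board with pads at top-image (202,186), (239,190) and (275,195), plus red (190,265) and pink (348,162), which are both look-alikes to ignore. I choose the three grey ones on the board and check them in a close crop.

```bash
cat > h.py <<'E'
import numpy as np, cv2
from rig import *
def ray(cam,uv,z):
    m=camera_model(cam) if isinstance(cam,str) else cam
    K=np.array([[m['fx'],0,m['cx']],[0,m['fy'],m['cy']],[0,0,1]])
    p=cv2.undistortPoints(np.float64(uv).reshape(-1,1,2),K,m['dist']).reshape(-1,2)
    d=np.c_[p,np.ones(len(p))]@m['R']; c=-m['R'].T@m['t']
    return c+d*((z-c[2])/d[:,2])[:,None]
def pix(cam,X):
    m=camera_model(cam) if isinstance(cam,str) else cam
    K=np.array([[m['fx'],0,m['cx']],[0,m['fy'],m['cy']],[0,0,1]])
    return cv2.projectPoints(np.float64(X).reshape(-1,1,3),cv2.Rodrigues(m['R'])[0],m['t'],K,m['dist'])[0].reshape(-1,2)
E
python3 - <<'E'
from h import *
f=cv2.imread('pics/top0.png')
x0,y0,x1,y1=170,145,310,235
c=cv2.resize(f[y0:y1,x0:x1],None,fx=5.5,fy=5.5,interpolation=cv2.INTER_CUBIC); cv2.imwrite('pics/crop0.png',c)
hsv=cv2.cvtColor(f,cv2.COLOR_BGR2HSV)
# white tags
m=((hsv[...,2]>185)&(hsv[...,1]<50)).astype(np.uint8); m[:y0]=0;m[y1:]=0;m[:,:x0]=0;m[:,x1:]=0
n,l,s,ce=cv2.connectedComponentsWithStats(m)
for i in range(1,n):
    if s[i,4]>15: print('white',s[i],ce[i].round(1),ray('top',ce[i],85.)[0].round(0))
# board: non-wood
b=((hsv[...,1]<60)|(hsv[...,2]<70)).astype(np.uint8); b[:y0]=0;b[y1:]=0;b[:,:x0]=0;b[:,x1:]=0
b=cv2.morphologyEx(b,cv2.MORPH_OPEN,np.ones((5,5)))
cs,_=cv2.findContours(b,0,2); k=max(cs,key=cv2.contourArea)
r=cv2.minAreaRect(k); bx=cv2.boxPoints(r); w=ray('top',bx,12.); print(bx.round(1)); print(w.round(0)); print('sides',[np.linalg.norm(w[i]-w[i-1]).round() for i in range(4)],w.mean(0).round(1))
E
```

```text
white [196 162  13  14 137] [201.9 168.9] [623. 203.  85.]
white [235 166  12  14 139] [240.5 172.8] [607.  63.  85.]
white [271 172  13  13 138] [277.3 178.2] [586. -69.  85.]
[[177.6 209.9]
 [186.2 155.4]
 [299.4 173.5]
 [290.7 227.9]]
[[ 478.  303.   12.]
 [ 683.  271.   12.]
 [ 610. -155.   12.]
 [ 407. -119.   12.]]
sides [np.float64(428.0), np.float64(208.0), np.float64(432.0), np.float64(207.0)] [544.4  74.8  12. ]
```

View pics/crop0.png

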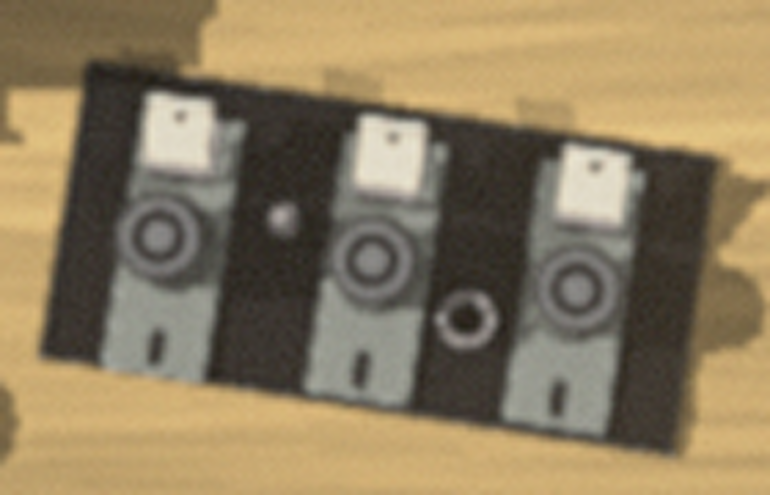

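```bash
cat >> h.py <<'E'
def delta(tgt):  # world offset (3) -> tool-axis shift
    from scipy.spatial.transform import Rotation as Ro
    s=sense(); return (Ro.from_euler('xyz',s['tcp_rot']).as_matrix().T@(np.array(tgt)-s['eef_pos'])).round(1), s
E
python3 - <<'E'
from h import *
m=camera_model('top')
cr=np.array([[160,238],[373,260],[577,290],[283,219],[467,319]])/5.5-.41+[170,145]
P=ray(m,cr[:3],98.); T=ray(m,[[201.9,168.9],[240.5,172.8],[277.3,178.2]],85.)
for p,t in zip(P,T):
    d=(t-p)[:2]; print('pad',p.round(1),'tag',t.round(1),'dist',np.hypot(*d).round(1),'yaw',np.degrees(np.arctan2(d[1],d[0])).round(1))
print('spacing',[np.linalg.norm(P[i+1]-P[i]).round(1) for i in (0,1)])
print('bolt/spring',ray(m,cr[3:],54.).round(0))
f=cv2.imread('pics/side0.png'); q=pix('side',np.r_[P,T]); print(q.round(1))
x0,y0=190,140;c=cv2.resize(f[y0:235,x0:310],None,fx=6,fy=6,interpolation=cv2.INTER_CUBIC)
for u in q: cv2.drawMarker(c,tuple(((u-[x0,y0]+.41)*6).astype(int).tolist()),(0,0,255),0,14,1)
cv2.imwrite('pics/crop1.png',c)
c=P[0]+[0,0,110+173-0]; print(delta(c)[0])
E
```

```text
pad [552.8 212.9  98. ] tag [622.5 202.8  85. ] dist 70.4 yaw -8.2
pad [537.   74.4  98. ] tag [606.7  63.3  85. ] dist 70.7 yaw -9.0
pad [516.1 -57.7  98. ] tag [585.7 -69.1  85. ] dist 70.6 yaw -9.3
spacing [np.float64(139.4), np.float64(133.8)]
bolt/spring [[568. 136.  54.]
 [500.  14.  54.]]
[[214.3 162.8]
 [235.2 181.8]
 [257.6 204.5]
 [233.8 161.3]
 [256.  179.6]
 [279.6 201.3]]
[-455.9 -246.6   23.3]
```

View pics/crop1.png

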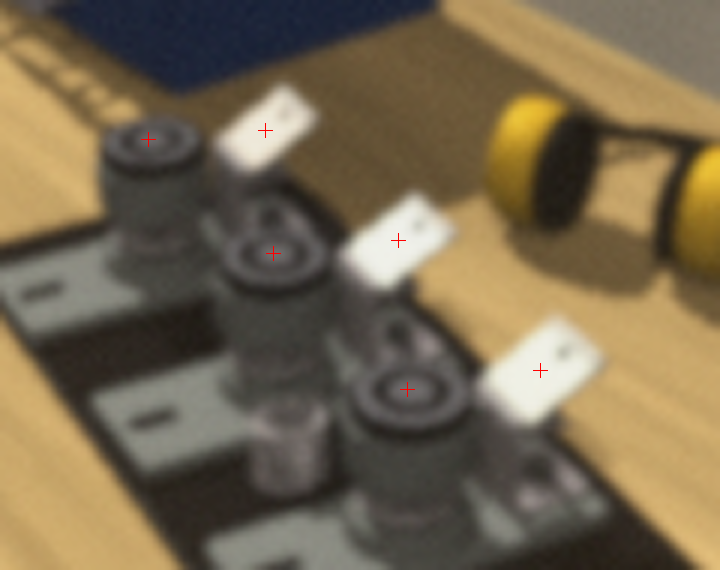

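The crop shows three black-ribbed pads with upright white tags on grey mounts. The points ranged from the top view land on the pad centres and tags in the side view as well, and the spacing and the 70 mm pad-to-tag distance match the description. I'll move above the left pad with the jaws shut.

step_arm(commands=[[[-46, -25, 0], 0, 0], [[-46, -25, 0], 0, 0], [[-46, -25, 0], 0, 0], [[-46, -25, 0], 0, 0], [[-46, -25, 0], 0, 0], [[-46, -25, 0], 0, 0], [[-46, -25, 0], 0, 0], [[-46, -25, 0], 0, 0], [[-46, -25, 0], 0, 0], [[-42, -22, 0], 0, 0], [[0, 0, 0], -0.16, 0], [[0, 0, 0], 0, 0]], force=20)

```text
clock: 1.6
eef_pos: [563.0, 199.9, 400.4]
tcp_rot: [-3.137, -0.003, 2.981]
contact_force: [0.2, -0.1, 0.2]
opening: 0.0
```

```bash
python3 -c "
from h import *
d,s=delta([552.8,212.9,98+173+10]);print(d,s['clock'],s['eef_pos'],s['tcp_rot'],s['contact_force'],s['opening'])"
```

```text
[ 11.8  11.8 119.4] 1.6 [563.02613507 199.85846081 400.42463354] [-3.13708972 -0.00319951  2.98056066] [ 0.24244872 -0.0628993   0.21980869] 0.00011867456504051749
```

step_arm(commands=[[[6, 6, 25], 0, 0], [[6, 6, 25], 0, 0], [[0, 0, 25], 0, 0], [[0, 0, 20], 0, 0], [[0, 0, 10], 0, 0], [[0, 0, 0], 0, 0], [[0, 0, 0], 0, 0]])

```text
clock: 2.48
eef_pos: [550.7, 216.4, 293.3]
tcp_rot: [-3.138, -0.002, 2.963]
contact_force: [0.0, -0.0, 0.5]
opening: -0.003
```

```bash
python3 -c "
from h import *
d,s=delta([552.8,212.9,98+173]);print(d,s['clock'],s['contact_force'],s['opening'])
cv2.imwrite('pics/side1.png',cv2.resize(grab_frame('side')[100:260,150:350],None,fx=3,fy=3,interpolation=2))"
```

```text
[-2.7 -3.  22.3] 2.475 [ 0.02371999 -0.04102406  0.51784222] -0.002848074962129099
```

View pics/side1.png

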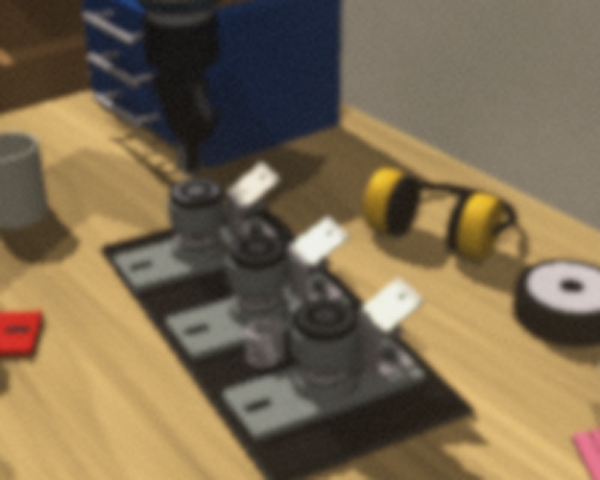

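The shut fingertips hang about 20 mm above the left pad (around (195,185) in this crop), and nothing has been touched.

step_arm(commands=[[[-3, -3, 8], 0, 0], [[0, 0, 8], 0, 0], [[0, 0, 3], 0, 0], [[0, 0, 0], 0, 0]])

```text
clock: 3.02
eef_pos: [553.7, 212.5, 274.1]
tcp_rot: [-3.138, -0.001, 2.962]
contact_force: [0.8, -0.3, -1.2]
opening: 0.004
```

step_arm(commands=[[[0, 0, 3], 0, 0], [[0, 0, 0], 0, 0]])

```text
clock: 3.28
eef_pos: [553.8, 212.5, 271.1]
tcp_rot: [-3.139, -0.0, 2.962]
contact_force: [-0.7, 0.1, 2.0]
opening: -0.002
```

step_arm(commands=[[[0, 0, 3], 0, 0], [[0, 0, 0], 0, 0]])

```text
clock: 3.52
eef_pos: [553.9, 212.6, 268.4]
tcp_rot: [-3.139, -0.0, 2.962]
contact_force: [-1.5, -1.7, 3.5]
opening: -0.001
```

step_arm(commands=[[[0, 0, 3], 0, 0], [[0, 0, 0], 0, 0], [[0, 0, 0], 0, 0]])

```text
clock: 3.9
eef_pos: [553.9, 212.6, 265.9]
tcp_rot: [-3.139, 0.0, 2.963]
contact_force: [-1.2, -0.9, 5.5]
opening: 0.004
```

step_arm(commands=[[[0, 0, 3], 0, 0], [[0, 0, 0], 0, 0], [[0, 0, 0], 0, 0]])

```text
clock: 4.28
eef_pos: [553.8, 212.6, 263.7]
tcp_rot: [-3.139, 0.0, 2.963]
contact_force: [-2.9, -1.2, 7.0]
opening: 0.001
```

```bash
python3 -c "
from h import *
s=sense();print(s['eef_pos'],s['contact_force'],s['qpos'])"
```

```text
[553.84899929 212.57976075 263.73271736] [-2.92904249 -1.20830061  7.04099344] [ 0.36462189  0.47050151  1.81259359 -0.00308679  0.85955019 -1.0251003 ]
```

The left mount reads 7 N at about 7 mm, which suggests it is sound. Next is the middle one.

step_arm(commands=[[[0, 0, -20], 0, 0], [[0, 0, -18], 0, 0], [[-2, -35, 0], 0, 0], [[-2, -35, 0], 0, 0], [[-2, -35, 0], 0, 0], [[-2, -34, 0], 0, 0], [[0, 0, 0], 0, 0], [[0, 0, 0], 0, 0]])

```text
clock: 5.28
eef_pos: [537.1, 71.7, 304.7]
tcp_rot: [-3.141, 0.004, 2.963]
contact_force: [1.1, 0.7, -0.2]
opening: 0.002
```

```bash
python3 -c "
from h import *
d,s=delta([537,74.4,98+173]);print(d,s['clock'],s['contact_force'])"
```

```text
[ 0.8  2.7 33.7] 5.275 [ 1.09318323  0.68792211 -0.17447514]
```

step_arm(commands=[[[1, 3, 12], 0, 0], [[0, 0, 12], 0, 0], [[0, 0, 6], 0, 0], [[0, 0, 0], 0, 0], [[0, 0, 0], 0, 0]])

```text
clock: 5.9
eef_pos: [536.8, 77.3, 271.6]
tcp_rot: [-3.141, 0.002, 2.966]
contact_force: [-0.3, 0.2, 0.8]
opening: -0.004
```

step_arm(commands=[[[0, 0, 3], 0, 0], [[0, 0, 0], 0, 0], [[0, 0, 0], 0, 0]])

```text
clock: 6.28
eef_pos: [536.9, 77.3, 269.1]
tcp_rot: [-3.141, 0.003, 2.966]
contact_force: [0.3, 0.3, 1.3]
opening: 0.0
```

step_arm(commands=[[[0, 0, 3], 0, 0], [[0, 0, 0], 0, 0], [[0, 0, 0], 0, 0]])

```text
clock: 6.65
eef_pos: [536.9, 77.3, 266.3]
tcp_rot: [-3.141, 0.003, 2.966]
contact_force: [-1.3, 0.5, 2.7]
opening: 0.001
```

step_arm(commands=[[[0, 0, 3], 0, 0], [[0, 0, 0], 0, 0], [[0, 0, 0], 0, 0]])

```text
clock: 7.02
eef_pos: [536.9, 77.3, 263.3]
tcp_rot: [-3.141, 0.003, 2.966]
contact_force: [-1.5, 0.2, 4.0]
opening: -0.003
```

step_arm(commands=[[[0, 0, 3], 0, 0], [[0, 0, 0], 0, 0], [[0, 0, 0], 0, 0]])

```text
clock: 7.4
eef_pos: [537.0, 77.3, 260.2]
tcp_rot: [-3.141, 0.003, 2.966]
contact_force: [-1.3, 0.8, 5.2]
opening: -0.0
```

step_arm(commands=[[[0, 0, -20], 0, 0], [[0, 0, -20], 0, 0], [[-2, -34, 0], 0, 0], [[-1, -34, 0], 0, 0], [[-1, -33, 0], 0, 0], [[-1, -33, 0], 0, 0], [[0, 0, 0], 0, 0], [[0, 0, 0], 0, 0]])

```text
clock: 8.4
eef_pos: [519.0, -58.7, 300.1]
tcp_rot: [-3.141, 0.006, 2.967]
contact_force: [0.7, 0.4, 0.6]
opening: -0.004
```

```bash
python3 -c "
from h import *
d,s=delta([516.1,-57.7,98+173]);print(d,s['clock'],s['contact_force'])"
```

```text
[ 3.2  0.5 29.1] 8.4 [0.66642858 0.37020847 0.61428292]
```

step_arm(commands=[[[3, 0, 11], 0, 0], [[0, 0, 10], 0, 0], [[0, 0, 5], 0, 0], [[0, 0, 0], 0, 0], [[0, 0, 0], 0, 0]])

```text
clock: 9.02
eef_pos: [516.1, -55.9, 271.4]
tcp_rot: [-3.141, 0.005, 2.97]
contact_force: [-0.6, -0.5, 1.2]
opening: -0.001
```

step_arm(commands=[[[0, 0, 3], 0, 0], [[0, 0, 0], 0, 0], [[0, 0, 0], 0, 0]])

```text
clock: 9.4
eef_pos: [516.2, -55.9, 269.0]
tcp_rot: [-3.141, 0.006, 2.97]
contact_force: [-1.3, 1.0, 3.1]
opening: 0.001
```

step_arm(commands=[[[0, 0, 3], 0, 0], [[0, 0, 0], 0, 0], [[0, 0, 0], 0, 0]])

```text
clock: 9.78
eef_pos: [516.2, -55.9, 266.3]
tcp_rot: [-3.141, 0.006, 2.97]
contact_force: [-2.1, 0.9, 5.7]
opening: -0.001
```

step_arm(commands=[[[0, 0, 3], 0, 0], [[0, 0, 0], 0, 0], [[0, 0, 0], 0, 0]])

```text
clock: 10.15
eef_pos: [516.2, -56.0, 263.8]
tcp_rot: [-3.142, 0.006, 2.97]
contact_force: [-2.9, 0.4, 8.2]
opening: 0.001
```

step_arm(commands=[[[0, 0, 3], 0, 0], [[0, 0, 0], 0, 0], [[0, 0, 0], 0, 0]])

```text
clock: 10.52
eef_pos: [516.2, -56.0, 261.8]
tcp_rot: [3.142, 0.006, 2.97]
contact_force: [-3.5, -0.2, 9.7]
opening: 0.002
```

At about 263.5 mm TCP height the readings are left 7.0 N, middle 4.0 N and right 8.3 N, with slopes of 0.68, 0.44 and 0.9 N/mm. The middle mount is soft. I'll go to its tag, 73 mm beyond the pad centre.

step_arm(commands=[[[0, 0, -22], 0, 0], [[0, 0, -22], 0, 0], [[0, 0, 0], 0, 0], [[-18, 33, 0], 0, 0], [[-18, 33, 0], 0, 0], [[-18, 33, 0], 0, 0], [[-17, 33, 0], 0, 0], [[0, 0, 0], 0, 0], [[0, 0, 0], 0, 0]])

```text
clock: 11.65
eef_pos: [610.1, 64.6, 299.7]
tcp_rot: [-3.14, 0.002, 2.968]
contact_force: [-0.2, -0.3, -0.1]
opening: 0.003
```

```bash
python3 -c "
from h import *
d,s=delta([609.1,63,74.5+173]);print(d,s['clock'],s['contact_force'])"
```

```text
[ 0.8 -1.7 52.3] 11.65 [-0.21643621 -0.25710199 -0.07834486]
```

step_arm(commands=[[[1, -2, 10], 0, 0], [[0, 0, 10], 0, 0], [[0, 0, 5], 0, 0], [[0, 0, 0], 0, 0]])

```text
clock: 12.15
eef_pos: [606.9, 60.3, 271.8]
tcp_rot: [-3.139, -0.0, 2.966]
contact_force: [0.1, -0.4, -0.3]
opening: -0.0
```

step_arm(commands=[[[0, 0, 5], 0, 0], [[0, 0, 5], 0, 0], [[0, 0, 5], 0, 0], [[0, 0, 0], 0, 0]])

```text
clock: 12.65
eef_pos: [607.3, 60.2, 256.4]
tcp_rot: [-3.14, 0.001, 2.966]
contact_force: [0.2, 0.2, -1.0]
opening: -0.002
```

step_arm(commands=[[[0, 0, 4], 0, 0], [[0, 0, 3], 0, 0], [[0, 0, 0], 0, 0]])

```text
clock: 13.02
eef_pos: [607.5, 60.3, 249.1]
tcp_rot: [-3.14, 0.002, 2.966]
contact_force: [0.5, -1.1, 0.2]
opening: 0.002
```

step_arm(commands=[[[0, 0, 2], 0, 0], [[0, 0, 0], 0, 0]])

```text
clock: 13.28
eef_pos: [607.6, 60.3, 247.9]
tcp_rot: [-3.14, 0.002, 2.966]
contact_force: [-1.4, 0.1, 2.6]
opening: -0.0
```

step_arm(commands=[[[0, 0, 2], 0, 0], [[0, 0, 0], 0, 0]])

```text
clock: 13.52
eef_pos: [607.7, 60.3, 248.1]
tcp_rot: [-3.14, 0.003, 2.966]
contact_force: [0.3, 0.5, 0.3]
opening: 0.003
```

```bash
python3 -c "
from h import *
s=sense();print(s['eef_pos'],s['contact_force'])
cv2.imwrite('pics/side2.png',cv2.resize(grab_frame('side')[110:240,180:320],None,fx=5,fy=4.6,interpolation=2))"
```

```text
[607.67562391  60.30392693 248.09048132] [0.25383017 0.49395803 0.27492151]
```

View pics/side2.png

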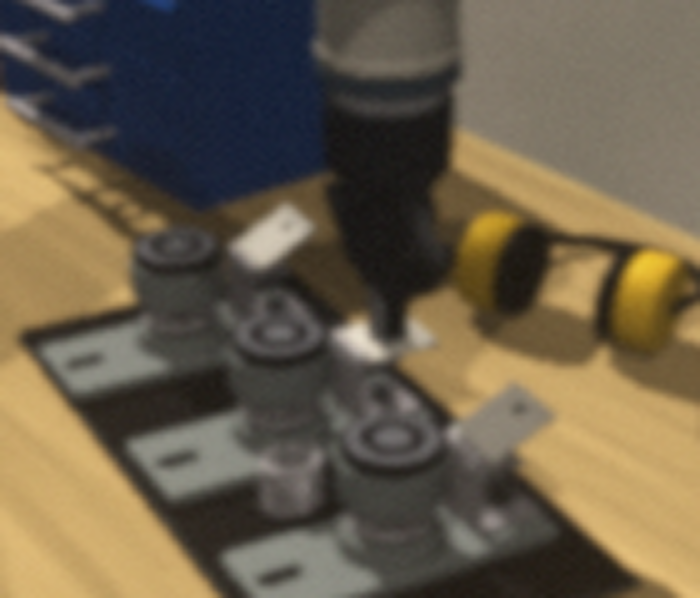

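The middle tag, at about (385,335) in this crop, lies nearly level under the fingertips. The other two tags are still up. I'll press a little further to make sure it is seated.

step_arm(commands=[[[0, 0, 3], 0, 0], [[0, 0, 3], 0, 0], [[0, 0, 2], 0, 0]])

```text
clock: 13.95
eef_pos: [607.9, 60.4, 247.5]
tcp_rot: [-3.14, 0.003, 2.966]
contact_force: [-8.4, -0.8, 22.5]
opening: -0.003
```

step_arm(commands=[[[0, 0, -10], 0, 0], [[0, 0, -20], 0, 0], [[0, 0, -40], 0, 0], [[0, 0, -40], 0, 0], [[30, 50, 0], 0, 0], [[30, 50, 0], 0, 0], [[30, 50, 0], 0, 0], [[30, 50, 0], 0, 0], [[30, 50, 0], 0, 0], [[30, 50, 0], 0, 0], [[0, 0, 0], 0, 0], [[0, 0, 0], 0, 0]])

```text
clock: 15.45
eef_pos: [480.2, 396.9, 359.2]
tcp_rot: [3.141, 0.005, 2.964]
contact_force: [0.4, -1.4, -0.8]
opening: -0.001
```

```bash
python3 - <<'E'
from h import *
s=sense();print(s['eef_pos'],s['contact_force'],s['clock'])
a=grab_frame('side'); t=grab_frame('top')
a=cv2.resize(a[130:240,180:320],(560,440),interpolation=2)
cv2.imwrite('pics/end.png',a); cv2.imwrite('pics/top1.png',t)
hsv=cv2.cvtColor(t,cv2.COLOR_BGR2HSV); m=((hsv[...,2]>150)&(hsv[...,1]<50)).astype(np.uint8); 
n,l,st,ce=cv2.connectedComponentsWithStats(m)
for i in range(1,n):
    if st[i,4]>40 and 170<ce[i][0]<310 and 150<ce[i][1]<230: print(st[i],ce[i].round(1))
# movement vs first top picture
o=cv2.imread('pics/top0.png'); d=cv2.absdiff(o,t).max(2)[155:230,175:305]
y,x=np.where(d>60); print('changed px',len(x),(x.min()+175,x.max()+175,y.min()+155,y.max()+155) if len(x) else '')
E
```

```text
[480.19862159 396.90896604 359.17866433] [ 0.40346337 -1.36700032 -0.75086601] 15.45
[195 162  15  15 176] [202.2 169.1]
[234 165  14  16 181] [240.7 172.8]
[271 171  15  15 176] [277.4 178.4]
[189 195  19  18 185] [197.4 203.5]
[227 197  18  12  70] [233.8 203.1]
changed px 380 (np.int64(227), np.int64(304), np.int64(166), np.int64(229))
```

View pics/end.png

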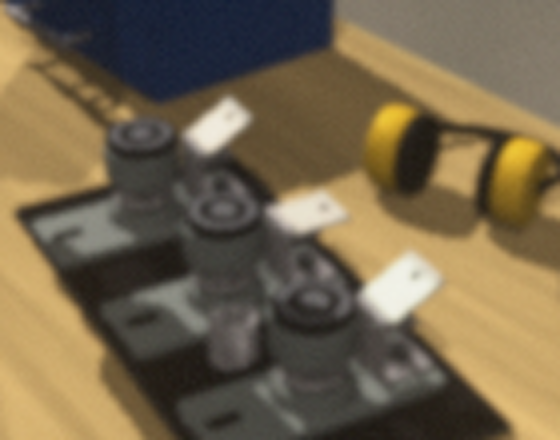

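The middle tag (around (305,212)) lies flat and the outer two (around (218,125) and (402,287)) are still up. The tag positions in the top view match the start to within 0.4 px, and the arm is clear, so I'm handing in.

```bash
python3 -c "
from rig import *
print(sign_off())"
```

```text
the job is handed in; nothing more can be done
None
```

I pressed the three pads left, middle, right. The middle mount gave most easily, so I pushed its flip tag down flat, left the other two up, and handed the job in at about 15.5 s.

| Mount | Force at about 7–8 mm pressed (N) | Rate (N/mm) |
|---|---|---|
| Left | 7.0 | 0.68 |
| Middle | 4.0 | 0.44 |
| Right | 8.2 | 0.9 |

- **Tag:** my last push met a firm stop at 22.5 N, with the fingertips at 74.5 mm. That is the height given for the flat tag.
- **Final pictures:** they show only the middle tag flat and all pads up. The tags are within 0.4 px of where they started in the top view, and the arm stands clear.
- **Not fully agreeing:** the measured rates were a little off the figures given. The left was slightly low for a sound mount and the middle slightly high for the soft one, but the order was clear. The before-and-after comparison of the board also showed 380 changed pixels; I took these for the turned tag and arm shadows and did not check them further. I looked at the bystanders only in these pictures and did not measure them.

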